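# Turn over the mounted slips beneath the low shelf

### The arm

A 6-joint arm with a two-finger parallel gripper is mounted at the origin on the work surface. World frame = base frame: x ahead of the robot, y to its left, z up, the work surface at z = 0. Lengths are in mm, angles in rad, forces in N, time in s.
With the tool pointing down it reaches from about 275 to 750 mm from the base axis. Payload 10.2 kg.
Tool frame: the origin (TCP) lies between the finger pads; the fingertips stand 11 mm ahead of it and the grasp point (between the pads) lies 8 mm behind it (ctrl.nose_length is the distance from the TCP to the fingertips, in mm); x points along the fingers, y is the direction in which the jaws open and shut, and the axes are right-handed (so a half turn about x gives the same grasp; the last joint's range is limited). The gripper opens to 85 mm and grips with 20 to 120 N. Pads are 22 mm wide; open, the fingers measure 114 mm over their backs; the gripper's body (76 mm by 85 mm) begins 54 mm behind the grasp point. The pads swing forward as they close: fully open they stand 13 mm farther back than shut.
Start: joints at [-0.223, 0.313, 1.498, -0, 1.331, -0.223], TCP at [525.006, -0.013, 205.294] pointing down, gripper open.
Joint ranges: [-2.94, 2.94], [-0.97, 2.17], [0.19, 2.56], [-1.23, 4.37], [0.02, 3.11], [-2.88, 2.88]. Speed limits (rad/s): [2.39, 2.39, 3.01, 3.14, 3.14, 3.14].

### API

Orientations are given as a unit quaternion [w, x, y, z].
In Python, from rig import ctrl, capture, ticket gives the robot as it stands.
- The arm moves only by the tool step_arm, never from a script. Its argument "commands" is a list of rows, each a list of 2 entries, a list of its own where there are three numbers: the shift along the world's x, y, z normalised to -1 to 1, where 1 is 0.04 m, then the turn about the world's z normalised to -1 to 1, where 1 is 180 degrees. A call has 1 to 5 rows; each row shifts and turns the commanded pose from where the row before left it; what a row does not reach is not made up. A row lasts 1/10 s, in which the tool goes at most 50 mm and 8.59 degrees, less where a joint would pass 70% of its speed; a pose out of reach is approached as far as the arm can. A call with a number of a shift or a turn outside -1 to 1 is refused whole. A call with a gripper value outside its range is refused whole. "gripper" is the closure, from -1 (fully open) to 1 (shut), so that 0 is half open, set as the call begins (left out, the last holds). The fingers move at their own pace and stop on an object; "force" is the grip in N (left out, the last holds). Time passes only in rows, so rows that do not move let the fingers close. It gives the time, the measured TCP pose, the force and the opening at its end, in the units of the state.
- ctrl.sense(): the state, without advancing time (a new reading comes with each control period).
- capture(name): name is "scene" or "side" or "wrist"; returns a dict with "image" (384x512x3 uint8, blue, green, red), "fov_y" (degrees; the focal length in pixels is half the picture's height over the tangent of half this angle, whatever the lens; pixels are square), "cx", "cy" (the principal point, pixels), "k1" (the pictures are not rectified: a ray, as slopes to the right and down, at radius r is drawn at 1 + k1 r^2 times it, then the intrinsics apply), "origin" and "orientation" of the camera in the world. Camera axes: x right, y down, z forward; pixel columns grow to the right and rows downward; lengths in mm; the calibration is good to about 2 mm. A picture is of the moment at which its call begins. There is no depth.
- ticket.finish_job(): hands the job in, once; it reports no verdict.
The state is a dict: "time_s": time; "joints": joint angles; "dq": joint speeds; "tau": joint torques, N m; "eef_pos": TCP position; "ee_rot": TCP orientation; "force": force on the tool from outside, world axes, zero at the start; "wrist_torque": the same for the moment, N m; "grip_width": opening from 0.0 (shut) to 1.0 (fully open).
Only numpy, scipy, OpenCV 4.12 (cv2) and the standard library are available. Lean on these libraries where they do the work, as an engineer would, in place of code of your own. Each camera call takes 0.05 s, during which the arm holds its last target.

### The job

Two mounting frames with old wooden slips sit on pivots, each beneath its own low clear shelf. Take hold of the blue grip in front of its shelf and carry it gently up and over, left to right as the robot sees it, until that frame has turned fully over and lies level with its other face up; then let go and leave it there. Do not disturb the frame with the orange grip.

Things in the scene. Friction and masses are not known exactly. Their poses are not given: they have to be found in the camera images.
- blue_frame (a joint): Turn of the blue-gripped frame about its axle, rad: 0 = level, grip on the left; pi/2 = on edge, grip on top; pi = level, grip on the right (turned over). Stops at 0 and pi; starts at 0 to 0.5. Frame 116 mm long, 136 mm wide, 12 mm thick, pivoted in its middle, 12 mm clear of the shelf as it swings. Stiff hinge (0.12 N m, about 2 N at the grip): it stays where it is left.
- blue_grip (a point): Centre of the blue grip: a round sleeve 16 mm thick, 70 mm long, level and parallel to the axle, on a rod that runs forward from the frame, 62 mm out from the axle. It spins freely on the rod, so hold it firmly while carrying it round. x axis along the sleeve, away from the robot; its roll means nothing. 90 mm above the table at 0 and pi, 152 mm at the top; bare table beneath.
- blue_axis (a point): Fixed point on the axle line, 90 mm above the table, in front of the shelf: centre of the grip's half circle (radius 62 mm). x along the axle towards the shelf, y left, z up: at angle q the grip's centre is at y = 62 cos q, z = 62 sin q mm. Shelf: front edge 90 mm along +x from here, underside 170 mm and top 182 mm above the table, 216 mm wide. Base plate 12 mm high below it.
- orange_grip (a point): Centre of the orange grip of the second stand, alike in all but the colour of the grip. It must stay where it is. Which stand is on the left varies.

How it is judged:
By the outcome, as a careful person would: the job done as asked, in the order asked, and still so for the second after the job is handed in, with the robot touching nothing.
It also fails if it takes over 38 s, if anything falls off the work surface, if the arm or the gripper's body presses on something with over 40 N, if the wrist force passes 120 N, or if a joint passes its speed limit or range.

## Working session

There is one attempt and no reset: what is moved stays moved. The work goes in short steps, Python scripts to look and compute and a tool call to move; the robot and the scene stay as the last step left them, time stands still between calls to the robot, and variables do not carry over. Pictures are saved under pics/ and viewed, and the job is handed in when it is done.

Besides the shell and the picture viewer there is one more tool, called after "Call:" as name(argument=value, ...) on one line, values as JSON. step_arm: Moves the arm, as the interface text tells. Its arguments: {"type":"object","properties":{"commands":{"type":"array","items":{"type":"array"}},"gripper":{"type":"number"},"force":{"type":"number"}},"required":["commands"]}

```bash
mkdir -p pics; ls; python3 - <<'E'
from rig import ctrl,capture
import cv2
s=ctrl.sense();print(s['time_s'],s['eef_pos'],s['ee_rot'],s['grip_width'],ctrl.nose_length)
for n in("scene","side","wrist"):
    c=capture(n);cv2.imwrite(f"pics/{n}0.png",c["image"])
    print(n,{k:v for k,v in c.items() if k!="image"})
    import pickle;pickle.dump(c,open(f"{n}0.pkl","wb"))
E
```

```text
pics
0.0 [5.24697529e+02 6.14068095e-02 2.04729939e+02] [ 0.49961466  0.49974266  0.50040271 -0.50023953] 1.0007812869509567 11.0
scene {'fov_y': 44.88092255646069, 'cx': 249.52887093853667, 'cy': 190.49507924962185, 'k1': -0.14835913177313928, 'origin': array([ 974.28986093, -520.88092564, 1236.49614051]), 'orientation': array([-0.24991911,  0.90875671,  0.32307001, -0.08560057])}
side {'fov_y': 50.046102207853245, 'cx': 257.8604420757169, 'cy': 197.1797522548324, 'k1': -0.07964679969477668, 'origin': array([  71.44840545, -525.01881722, 1033.53560761]), 'orientation': array([-0.30615559,  0.87985873, -0.34363481,  0.11845883])}
wrist {'fov_y': 69.18347157264391, 'cx': 250.7273879117235, 'cy': 192.08350817441266, 'k1': -0.024866572221352228, 'origin': array([524.89240571,  65.39493377, 373.99923408]), 'orientation': array([ 1.30877305e-01,  9.91398326e-01,  4.15223640e-04, -5.63906431e-04])}
```

View pics/scene0.png

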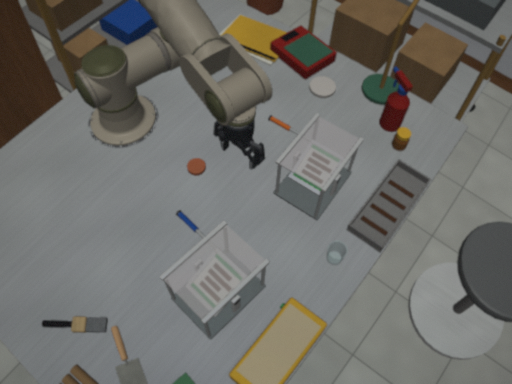

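View pics/side0.png

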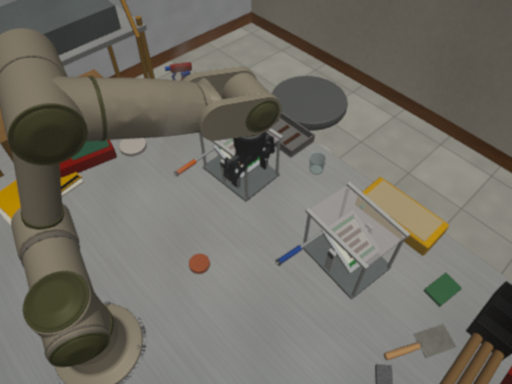

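View pics/wrist0.png

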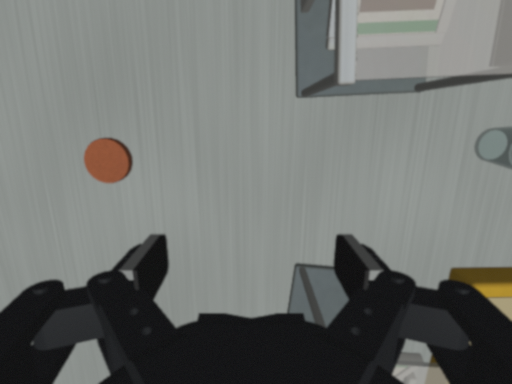

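The scene view shows the blue grip at about (187,220) and the orange at (280,123). In the side view blue is at (289,255) and orange at (186,167). The blue stand is on the robot's right. Next I'll triangulate both grips.

```bash
cat > h.py <<'E'
import numpy as np,cv2,pickle
from scipy.spatial.transform import Rotation as R
def ray(c,p):
    H=c["image"].shape[0];f=H/2/np.tan(np.radians(c["fov_y"]/2))
    K=np.array([[f,0,c["cx"]],[0,f,c["cy"]],[0,0,1]])
    u=cv2.undistortPoints(np.array(p,float).reshape(-1,1,2),K,np.array([c["k1"],0,0,0.])).reshape(-1,2)
    d=np.c_[u,np.ones(len(u))]
    q=c["orientation"];d=R.from_quat([q[1],q[2],q[3],q[0]]).apply(d)
    return np.array(c["origin"]),d/np.linalg.norm(d,axis=1)[:,None]
def tri(c1,p1,c2,p2):
    o1,d1=ray(c1,p1);o2,d2=ray(c2,p2);d1=d1[0];d2=d2[0]
    A=np.c_[d1,-d2];t=np.linalg.lstsq(A,o2-o1,rcond=None)[0]
    a=o1+t[0]*d1;b=o2+t[1]*d2
    return (a+b)/2,np.linalg.norm(a-b)
def onz(c,p,z):
    o,d=ray(c,p);return o+d*((z-o[2])/d[:,2])[:,None]
def ends(c,col,near,rad=40):
    hsv=cv2.cvtColor(c["image"],cv2.COLOR_BGR2HSV)
    lo,hi={"blue":((100,120,40),(130,255,255)),"orange":((5,120,80),(20,255,255))}[col]
    m=cv2.inRange(hsv,lo,hi)
    n,l,st,ce=cv2.connectedComponentsWithStats(m)
    k=[i for i in range(1,n) if st[i,4]>15 and np.hypot(*(ce[i]-near))<rad]
    if not k:return None
    k=max(k,key=lambda i:st[i,4])
    ys,xs=np.where(l==k);P=np.c_[xs,ys].astype(float)
    r=cv2.minAreaRect(P.astype(np.float32));b=cv2.boxPoints(r)
    e=[np.linalg.norm(b[0]-b[1]),np.linalg.norm(b[1]-b[2])]
    if e[0]<e[1]: E=[(b[0]+b[1])/2,(b[2]+b[3])/2]
    else: E=[(b[1]+b[2])/2,(b[3]+b[0])/2]
    return P.mean(0),E,min(e),max(e),len(P)
E
python3 - <<'E'
from h import *
sc=pickle.load(open("scene0.pkl","rb"));sd=pickle.load(open("side0.pkl","rb"))
for col,a,b in(("blue",(187,220),(289,255)),("orange",(280,123),(186,167))):
    A=ends(sc,col,a);B=ends(sd,col,b);print(col,A,B)
    print(' centre',tri(sc,A[0],sd,B[0]))
    for i in(0,1):
        for j in (0,1):
            p,g=tri(sc,A[1][i],sd,B[1][j]);print(i,j,p.round(1),round(g,1))
for n,(x,y) in (("scene",(130,180)),("side",(250,180))):
    c=pickle.load(open(n+"0.pkl","rb"))["image"][y:y+150,x:x+180];cv2.imwrite(f"pics/{n}0z.png",cv2.resize(c,None,fx=4,fy=4,interpolation=cv2.INTER_CUBIC))
E
```

```text
blue (array([187.00990099, 220.73267327]), [array([178.36742, 212.6853 ], dtype=float32), array([195.52077, 228.51917], dtype=float32)], np.float32(4.239252), np.float32(23.344135), 101) (array([289.76146789, 253.78899083]), [array([300., 247.], dtype=float32), array([279.9231, 260.3846], dtype=float32)], np.float32(4.4376183), np.float32(24.129442), 109)
 centre (array([ 493.12285794, -184.23342785,  122.31970677]), np.float64(0.4081475705077018))
0 0 [ 492.1 -208.4  193. ] 11.2
0 1 [ 459.8 -182.2  125.7] 0.3
1 0 [ 526.8 -187.5  122.7] 1.5
1 1 [ 494.1 -157.7   44.8] 11.0
orange (array([279.48192771, 122.74698795]), [array([269.87695, 117.2154 ], dtype=float32), array([288.61542 , 127.923096], dtype=float32)], np.float32(3.7210345), np.float32(21.582043), 83) (array([186.60240964, 165.85542169]), [array([195.07689, 160.11536], dtype=float32), array([177.53844, 171.80768], dtype=float32)], np.float32(4.1602516), np.float32(21.078608), 83)
 centre (array([482.28217157, 241.82995984, 120.95701921]), np.float64(0.17774709078293643))
0 0 [481.4 187.6 192.4] 6.9
0 1 [447.1 239.1 123. ] 0.1
1 0 [515.8 243.7 120.6] 0.2
1 1 [481.  303.8  39.8] 7.7
```

View pics/scene0z.png

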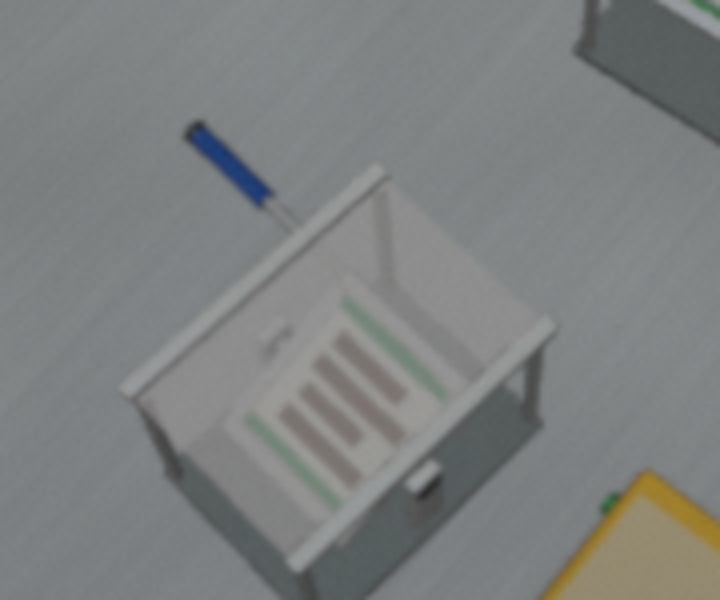

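View pics/side0z.png

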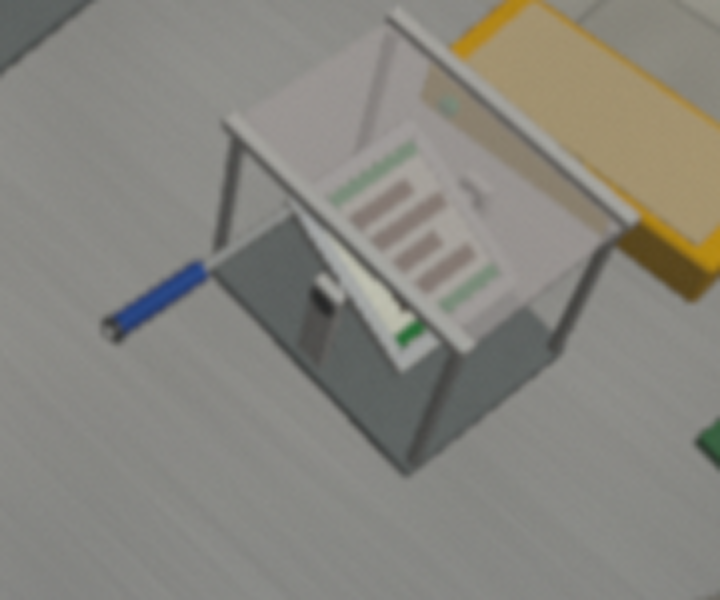

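```bash
python3 - <<'E'
from h import *
sc=pickle.load(open("scene0.pkl","rb"));sd=pickle.load(open("side0.pkl","rb"))
L=[]
for a,b in(((380,170),(397,12)),((126,388),(228,122))):pass
f=lambda p,o:(p[0]/4+o[0],p[1]/4+o[1])
so,do=(130,180),(250,180)
# outer front-edge ends of shelf; side view: near-left ends of front bar
l=tri(sc,f((380,170),so),sd,f((228,120),do));r=tri(sc,f((126,388),so),sd,f((467,347),do))
print(l,r)
l2=tri(sc,f((553,325),so),sd,f((397,12),do));r2=tri(sc,f((295,567),so),sd,f((637,222),do));print(l2,r2)
for (p,n) in((l,'l'),(r,'r')):print(n,onz(sc,f((380,170) if n=='l' else (126,388),so),182),onz(sd,f((228,120) if n=='l' else (467,347),do),182))
d=l[0]-r[0];print('width',np.linalg.norm(d[:2]),'yaw',np.arctan2(-d[0],d[1]))
m=(l[0]+r[0])/2;yaw=np.arctan2(-d[0],d[1]);ax=m[:2]-90*np.array([np.cos(yaw),np.sin(yaw)]);print('mid',m,'axis',ax)
E
```

```text
(array([ 594.66577469, -142.41101745,  175.47699543]), np.float64(0.3723381660333964)) (array([ 573.7226174 , -353.18732561,  180.62461815]), np.float64(2.1098801402856884))
(array([ 745.89116022, -158.03410033,  177.70713998]), np.float64(2.4268441838898274)) (array([ 723.40715564, -370.11743181,  177.95966898]), np.float64(3.9528118403092436))
l [[ 596.95993976 -144.54214049  182.        ]] [[ 590.66322925 -145.52092839  182.        ]]
r [[ 574.1320574  -352.33985046  182.        ]] [[ 572.84867861 -354.53734967  182.        ]]
width 211.81422973866097 yaw -0.09903693779500297
mid [ 584.19419605 -247.79917153  178.05080679] axis [ 494.63520958 -238.90041076]
```

Call:
step_arm(commands=[[[-0.08, -0.46, 0], 0.047], [[-0.08, -0.46, 0], 0.047], [[-0.08, -0.46, 0], 0.047], [[-0.08, -0.46, 0], 0.047], [[-0.08, -0.46, 0], 0.047]], gripper=-1, force=40)

```text
time_s: 0.65
eef_pos: [508.7, -92.7, 205.0]
ee_rot: [0.647, 0.284, 0.648, -0.284]
force: [0.0, 0.5, 0.1]
grip_width: 0.995
```

Call:
step_arm(commands=[[[-0.08, -0.46, 0], 0.047], [[-0.08, -0.46, 0], 0.047], [[-0.08, -0.46, 0], 0.047], [[-0.08, -0.46, 0], 0.047], [[-0.08, -0.46, 0], 0.047]])

```text
time_s: 1.15
eef_pos: [492.7, -184.7, 205.0]
ee_rot: [0.706, 0.031, 0.707, -0.031]
force: [0.3, 0.8, -0.5]
grip_width: 0.995
```

Call:
step_arm(commands=[[[0, 0, 0], 0], [[0, 0, 0], 0], [[0, 0, 0], 0]])

```text
time_s: 1.45
eef_pos: [493.1, -183.3, 205.2]
ee_rot: [0.706, 0.034, 0.706, -0.034]
force: [0.2, 0.8, -0.2]
grip_width: 0.995
```

```bash
cat > look.py <<'E'
import sys
from h import *
from rig import ctrl,capture
t=sys.argv[1]
s=ctrl.sense();print(round(s['time_s'],2),np.round(s['eef_pos'],1),np.round(s['force'],1),round(s['grip_width'],3))
q=s['ee_rot'];print('axes',R.from_quat([q[1],q[2],q[3],q[0]]).as_matrix().round(3).tolist())
for n in sys.argv[2:]:
    c=capture(n);cv2.imwrite(f"pics/{n}{t}.png",c["image"]);pickle.dump(c,open(f"{n}{t}.pkl","wb"))
    A=ends(c,"blue",(250,200),400);print(n,A)
    if n=="wrist" and A:print(onz(c,[A[0],*A[1]],120))
E
python3 look.py 1 wrist
```

```text
1.45 [ 493.1 -183.3  205.2] [ 0.2  0.8 -0.2] 0.995
axes [[-0.0, 0.096, 0.995], [0.0, 0.995, -0.096], [-1.0, 0.0, -0.0]]
wrist (array([251.73425197, 189.68307087]), [array([252., 155.], dtype=float32), array([252., 226.], dtype=float32)], np.float32(14.0), np.float32(71.0), 1016)
[[ 493.59319677 -182.50763573  120.        ]
 [ 460.99879493 -179.17179336  120.        ]
 [ 530.19988408 -185.7178591   120.        ]]
```

View pics/wrist1.png

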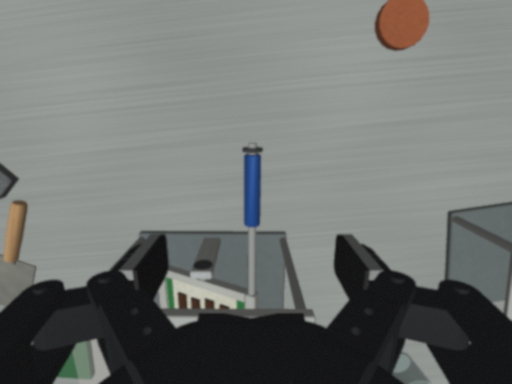

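The wrist view shows the blue sleeve vertical at column 252, rows 155–226. Its centre is about (495,-182.5), and it is aligned with the jaws' bisector. I'll descend.

Call:
step_arm(commands=[[[0.01, 0, -0.46], 0], [[0.01, 0, -0.46], 0], [[0.01, 0.01, -0.46], 0], [[0.01, 0.01, -0.46], 0], [[0.01, 0, -0.46], 0]])

```text
time_s: 2.0
eef_pos: [495.2, -182.5, 112.7]
ee_rot: [0.706, 0.034, 0.706, -0.034]
force: [0.2, 0.3, -0.4]
grip_width: 1.002
```

Call:
step_arm(commands=[[[0, 0, 0], 0], [[0, 0, 0], 0]])

```text
time_s: 2.2
eef_pos: [495.3, -182.9, 113.9]
ee_rot: [0.706, 0.033, 0.706, -0.033]
force: [0.5, 0.1, 1.2]
grip_width: 0.997
```

```bash
python3 look.py 2 wrist side
```

```text
2.2 [ 495.3 -182.9  113.9] [0.5 0.1 1.2] 0.997
axes [[0.0, 0.094, 0.996], [-0.0, 0.996, -0.094], [-1.0, -0.0, 0.0]]
wrist (array([251.63609342, 223.15414013]), [array([252.23456, 170.89151], dtype=float32), array([251.05533, 277.02283], dtype=float32)], np.float32(22.44305), np.float32(106.13788), 2355)
[[ 493.54605651 -182.47151131  120.        ]
 [ 460.53737214 -179.04021499  120.        ]
 [ 531.52453342 -186.39382218  120.        ]]
side (array([288.73786408, 254.52427184]), [array([298.3846, 248.0769], dtype=float32), array([279.6923 , 260.53845], dtype=float32)], np.float32(4.4376183), np.float32(22.465374), 103)
```

View pics/wrist2.png

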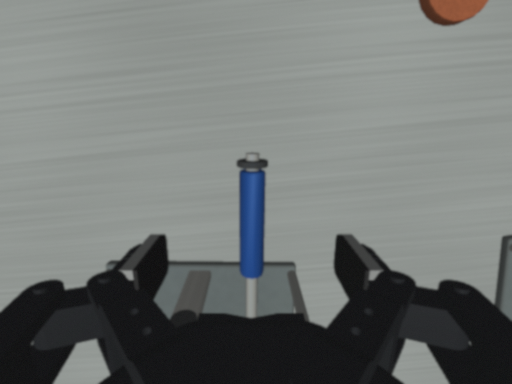

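View pics/side2.png

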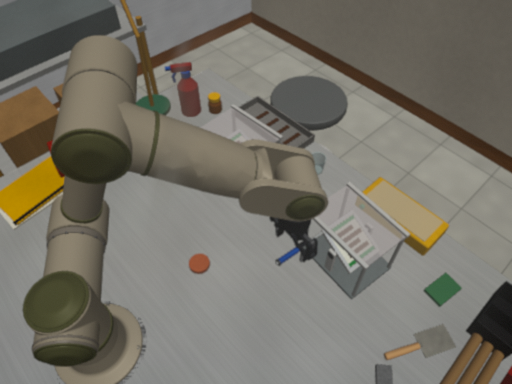

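The wrist view shows the sleeve (column 252, rows 171–277) centred between the open fingers. The measured opening centre and the sleeve centre agree within 1–2 mm, so I'll close.

Call:
step_arm(commands=[[[0, 0, -0.03], 0], [[0, 0, 0], 0], [[0, 0, 0], 0], [[0, 0, 0], 0], [[0, 0, 0], 0]], gripper=1, force=50)

```text
time_s: 2.8
eef_pos: [495.0, -183.2, 112.1]
ee_rot: [0.706, 0.033, 0.706, -0.033]
force: [1.1, 0.4, -0.3]
grip_width: 0.143
```

Call:
step_arm(commands=[[[0, 0, 0], 0], [[0, 0, 0], 0], [[0, 0, 0], 0], [[0, 0, 0], 0]])

```text
time_s: 3.2
eef_pos: [495.0, -183.2, 112.1]
ee_rot: [0.706, 0.033, 0.706, -0.033]
force: [0.5, 0.2, 0.1]
grip_width: -0.002
```

```bash
python3 look.py 3 wrist side scene
```

```text
3.2 [ 495.  -183.2  112.1] [0.5 0.2 0.1] -0.002
axes [[0.0, 0.094, 0.996], [-0.0, 0.996, -0.094], [-1.0, -0.0, 0.0]]
wrist (array([252.24733825, 197.75675676]), [array([252.5, 171. ], dtype=float32), array([252.5, 225. ], dtype=float32)], np.float32(23.0), np.float32(54.0), 1221)
[[ 476.31951968 -180.84133528  120.        ]
 [ 460.01398588 -179.18507206  120.        ]
 [ 493.85524211 -182.30429686  120.        ]]
side (array([286.58333333, 256.30555556]), [array([295.3846 , 250.07693], dtype=float32), array([279.6923 , 260.53845], dtype=float32)], np.float32(4.437631), np.float32(18.859816), 72)
scene (array([106.83495146,  27.52427184]), [array([98.76471 , 22.058823], dtype=float32), array([114.94118 ,  31.764702], dtype=float32)], np.float32(8.23193), np.float32(18.86484), 103)
```

View pics/wrist3.png

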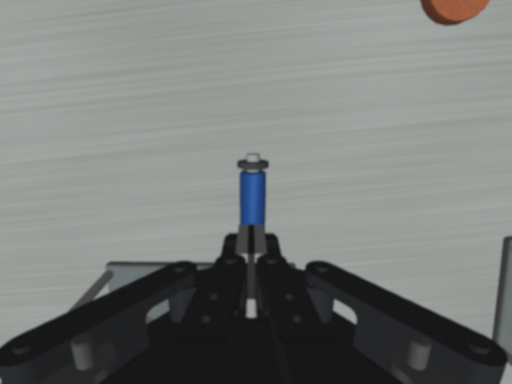

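```bash
python3 - <<'E'
from h import *
def proj(c,X):
    q=c["orientation"];r=R.from_quat([q[1],q[2],q[3],q[0]]).inv()
    f=192/np.tan(np.radians(c["fov_y"]/2));p=r.apply(np.array(X)-c["origin"]);u=p[:,:2]/p[:,2:];s=1+c["k1"]*(u**2).sum(1,keepdims=True)
    return u*s*f+[c["cx"],c["cy"]]
X=[[495,-183.2,z] for z in(101,112,120,140)]
for n in("wrist","side","scene"):
    c=pickle.load(open(n+"3.pkl","rb"));print(n,proj(c,X).round(1).tolist())
    m=proj(c,[[495,-183,110]])[0].astype(int);x,y=max(m[0]-50,0),max(m[1]-50,0)
    cv2.imwrite(f"pics/{n}3z.png",cv2.resize(c["image"][y:y+100,x:x+100],None,fx=6,fy=6,interpolation=cv2.INTER_CUBIC));print(x,y)
E
```

```text
wrist [[251.1, 216.3], [251.2, 222.1], [251.2, 226.8], [251.3, 240.6]]
201 171
side [[289.4, 257.2], [289.7, 255.1], [289.9, 253.5], [290.4, 249.4]]
239 205
scene [[188.6, 224.5], [188.2, 222.7], [187.8, 221.3], [187.0, 217.9]]
138 172
```

View pics/side3z.png

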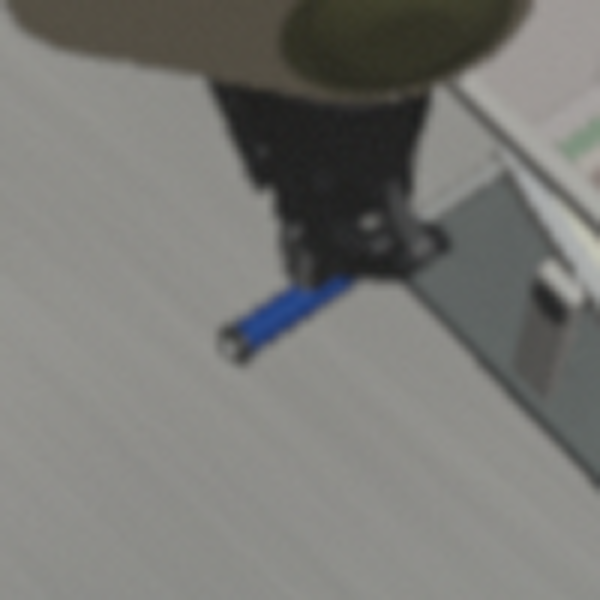

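View pics/wrist3z.png

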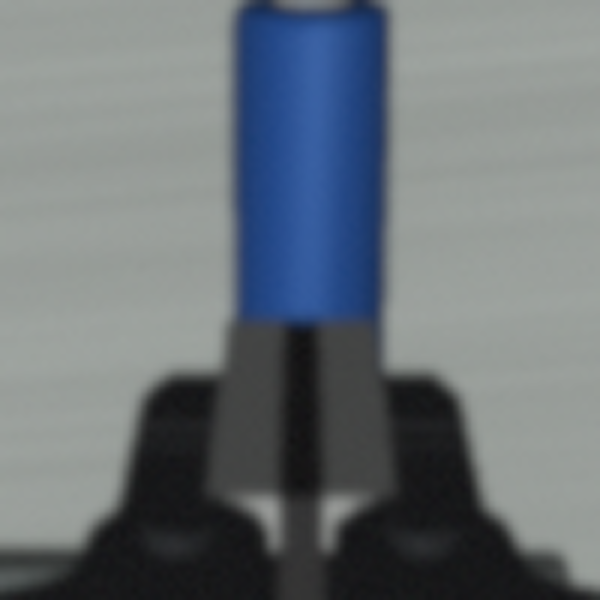

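View pics/scene3z.png

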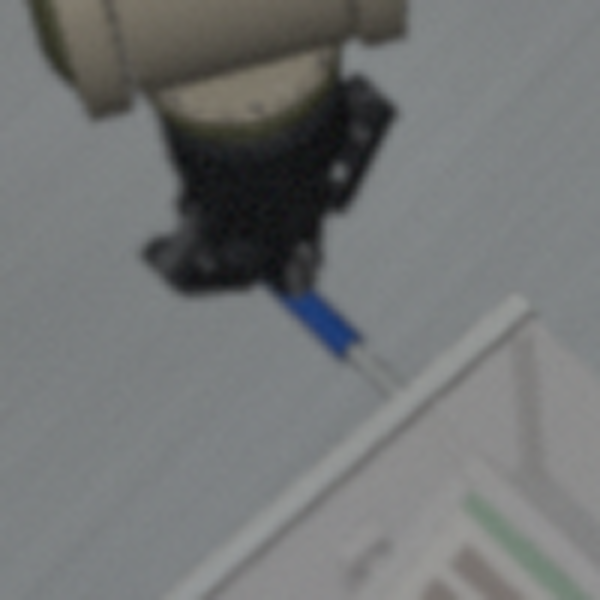

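```bash
python3 - <<'E'
from h import *
sc=pickle.load(open("scene3.pkl","rb"));sd=pickle.load(open("side3.pkl","rb"))
for a,b in(((188,220.3),(289.8,252.5)),((184,220),(289.8,252.5)),((191,219.5),(293,252)),((188,220.3),(288,252))):print(tri(sc,a,sd,b))
def proj(c,X):
    q=c["orientation"];r=R.from_quat([q[1],q[2],q[3],q[0]]).inv()
    f=192/np.tan(np.radians(c["fov_y"]/2));p=r.apply(np.array(X)-c["origin"]);u=p[:,:2]/p[:,2:];s=1+c["k1"]*(u**2).sum(1,keepdims=True)
    return u*s*f+[c["cx"],c["cy"]]
# expected tip corners (x484..506) at several heights, as drawn in each view
for n in("wrist","side","scene"):
    c=pickle.load(open(n+"3.pkl","rb"))
    for z in(101,115,125):print(n,z,proj(c,[[484,-182,z],[506,-184,z]]).round(1).tolist())
from rig import ctrl
print(ctrl.nose_length,[a for a in dir(ctrl) if a[0]!='_'])
c=sd["image"];cv2.imwrite("pics/side3zz.png",cv2.resize(c[225:275,260:320],None,fx=12,fy=12,interpolation=cv2.INTER_NEAREST))
c=sc["image"];cv2.imwrite("pics/scene3zz.png",cv2.resize(c[195:245,155:215],None,fx=12,fy=12,interpolation=cv2.INTER_NEAREST))
E
```

```text
(array([ 495.08128434, -182.2034408 ,  124.08828319]), np.float64(0.5729962706335339))
(array([ 490.09511562, -188.81861663,  134.41947222]), np.float64(4.545674268275305))
(array([ 501.65884549, -181.64850459,  126.11607771]), np.float64(11.526117073212202))
(array([ 493.65899877, -179.37257356,  121.83160204]), np.float64(3.5427089156969034))
wrist 101 [[251.4, 200.9], [251.5, 231.2]]
wrist 115 [[251.5, 207.4], [251.6, 239.7]]
wrist 125 [[251.5, 212.7], [251.6, 246.7]]
side 101 [[286.1, 259.5], [292.6, 254.9]]
side 115 [[286.4, 256.7], [293.0, 252.2]]
side 125 [[286.6, 254.7], [293.2, 250.2]]
scene 101 [[185.9, 221.9], [191.4, 227.0]]
scene 115 [[185.4, 219.5], [190.8, 224.7]]
scene 125 [[184.9, 217.9], [190.4, 223.0]]
11.0 ['PlanningError', 'nose_length', 'sense']
```

View pics/side3zz.png

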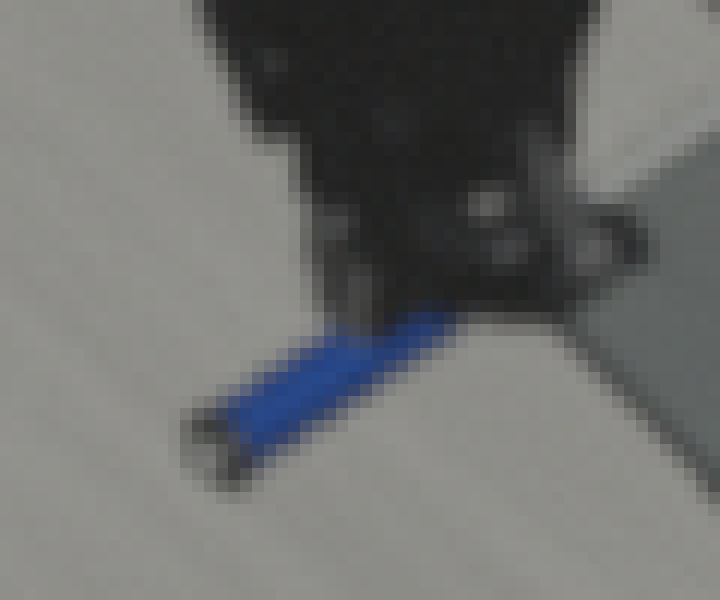

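View pics/scene3zz.png

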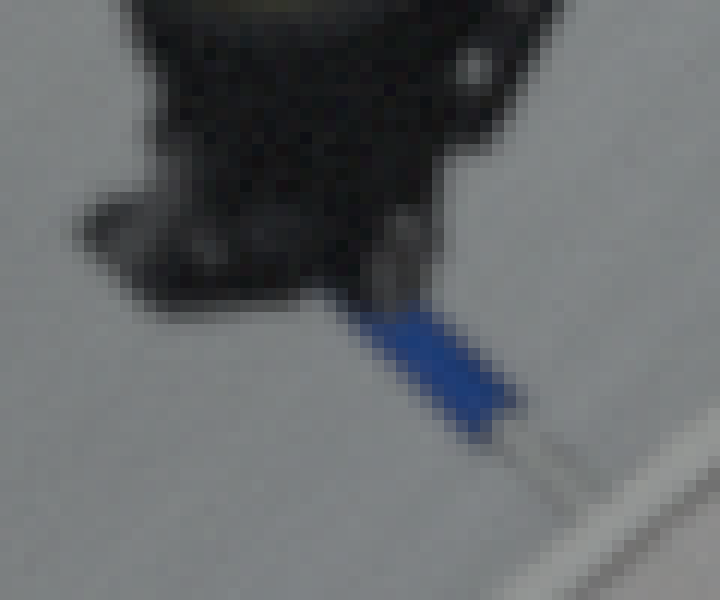

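```bash
python3 - <<'E'
from h import *
sc=pickle.load(open("scene3.pkl","rb"));sd=pickle.load(open("side3.pkl","rb"));w=pickle.load(open("wrist3.pkl","rb"))
for a,b in(((239,224.5),(287.5,252)),((239,224.5),(288.3,252.5)),((251,224.5),(289,253))):print(tri(w,a,sd,b))
for a,b in(((239,224.5),(185.5,219.5)),((239,224.5),(187.5,221))):print(tri(w,a,sc,b))
# joints -> flange height check
from rig import ctrl
s=ctrl.sense();print(s['joints'],s['eef_pos'],w['origin'])
E
```

```text
(array([ 479.7363243 , -187.95813243,  151.52503271]), np.float64(1.1376615334907603))
(array([ 482.08797838, -188.42246827,  146.53219671]), np.float64(0.4085311784902259))
(array([ 491.17841156, -183.01724252,  126.37002078]), np.float64(0.5140464118576408))
(array([ 489.84643706, -188.00050434,  129.69419644]), np.float64(4.055696935564239))
(array([ 493.37942481, -187.18235856,  122.54212756]), np.float64(7.182700357804905))
[-5.76588216e-01  4.10815234e-01  1.61662352e+00  1.24218464e-05
  1.11414074e+00 -2.05316965e+00] [ 495.02278462 -183.18247811  112.10510911] [ 429.31545697 -177.55707459  281.27258725]
```

The jaws shut on nothing (width 0, no force). In all three views the closed fingertips sit just above the sleeve: triangulated z is about 126–150, where the reported TCP implies 101. The stated tool length therefore doesn't hold by about 40 mm. I'll open again and go down in stages, watching force and pictures.

Call:
step_arm(commands=[[[0, 0, 0], 0], [[0, 0, 0], 0], [[0, 0, 0], 0], [[0, 0, 0], 0], [[0, 0, 0], 0]], gripper=-1)

```text
time_s: 3.85
eef_pos: [495.0, -183.2, 112.1]
ee_rot: [0.706, 0.033, 0.706, -0.033]
force: [0.0, -0.3, -0.3]
grip_width: 0.844
```

Call:
step_arm(commands=[[[0, 0, 0], 0], [[0, 0, -0.12], 0], [[0, 0, -0.13], 0], [[0, 0, -0.12], 0], [[0, 0, -0.13], 0]])

```text
time_s: 4.35
eef_pos: [494.9, -183.1, 91.5]
ee_rot: [0.706, 0.033, 0.706, -0.033]
force: [0.1, -0.5, -0.0]
grip_width: 0.999
```

```bash
python3 look.py 4 wrist side scene; python3 - <<'E'
from h import *
for n,(x,y) in(("side",(255,190)),("scene",(150,160))):
    c=pickle.load(open(f"{n}4.pkl","rb"))["image"];cv2.imwrite(f"pics/{n}4z.png",cv2.resize(c[y:y+80,x:x+80],None,fx=7,fy=7,interpolation=cv2.INTER_CUBIC))
E
```

```text
4.35 [ 494.9 -183.1   91.5] [ 0.1 -0.5 -0. ] 0.999
axes [[-0.0, 0.094, 0.996], [0.0, 0.996, -0.094], [-1.0, 0.0, -0.0]]
wrist (array([252.24650861, 238.20915882]), [array([252.5, 178. ], dtype=float32), array([252.5, 300. ], dtype=float32)], np.float32(27.0), np.float32(122.0), 3079)
[[ 493.23717429 -182.49652649  120.        ]
 [ 459.6648074  -179.26274108  120.        ]
 [ 532.50224424 -185.9732645   120.        ]]
side (array([286.95180723, 255.69879518]), [array([294.46152, 250.69229], dtype=float32), array([279.6923 , 260.53842], dtype=float32)], np.float32(4.437631), np.float32(17.750399), 83)
scene (array([188.47619048, 222.04761905]), [array([181.5    , 215.50002], dtype=float32), array([195.     , 229.00002], dtype=float32)], np.float32(4.2426405), np.float32(19.091883), 84)
```

View pics/side4z.png

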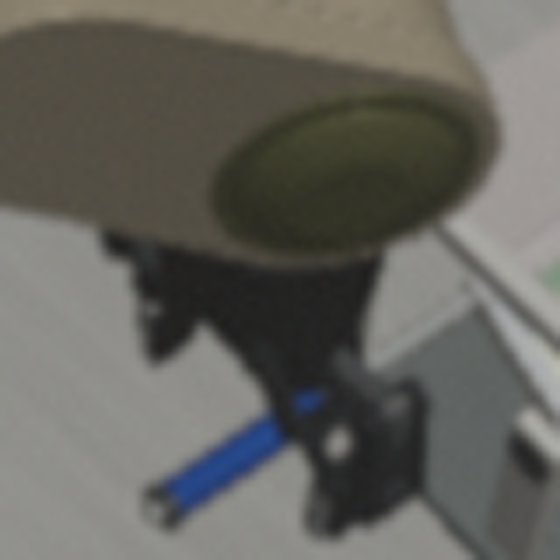

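View pics/wrist4.png

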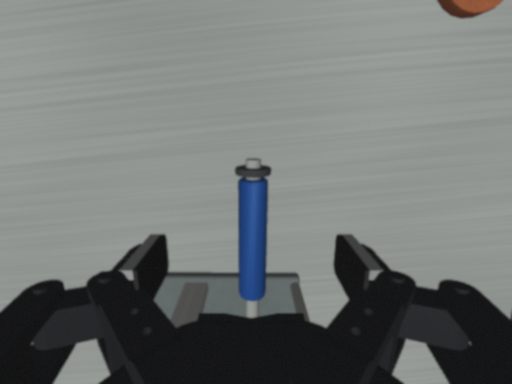

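View pics/scene4z.png

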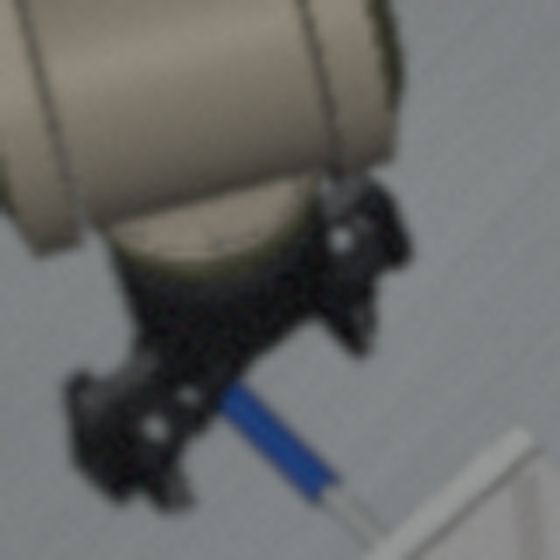

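```bash
python3 - <<'E'
from h import *
sc=pickle.load(open("scene4.pkl","rb"));sd=pickle.load(open("side4.pkl","rb"));w=pickle.load(open("wrist4.pkl","rb"))
f=lambda p,o:(p[0]/7+o[0],p[1]/7+o[1]);S=lambda p:f(p,(255,190));C=lambda p:f(p,(150,160))
print('R',tri(sc,C((180,505)),sd,S((325,530))),tri(w,(167,237),sd,S((315,525))))
print('L',tri(sc,C((362,350)),sd,S((160,355))),tri(w,(335,237),sd,S((160,355))))
print(tri(sc,C((362,350)),w,(335,237)),tri(sc,C((180,505)),w,(160,237)))
E
```

```text
R (array([ 491.54232282, -227.37040723,  119.09581218]), np.float64(0.22783755625894675)) (array([ 485.82066669, -226.42736416,  127.39560685]), np.float64(1.3601868654886367))
L (array([ 500.20530622, -133.53305047,  118.27983063]), np.float64(0.7746444888222512)) (array([ 491.60374271, -140.87724554,  133.72781511]), np.float64(2.422161206493623))
(array([ 499.21036132, -134.16443644,  115.87524193]), np.float64(3.5483612661548443)) (array([ 489.78994686, -230.1016964 ,  120.02779073]), np.float64(6.71929505361035))
```

The open fingertips triangulate to z≈119 with the TCP reading 91.5. They are about 25–30 mm shorter than stated, so I'll lower another 14 mm and close.

Call:
step_arm(commands=[[[0, 0, -0.12], 0], [[0, 0, -0.12], 0], [[0, 0, -0.11], 0], [[0, 0, 0], 0]])

```text
time_s: 4.9
eef_pos: [494.7, -183.0, 77.4]
ee_rot: [0.706, 0.034, 0.707, -0.033]
force: [0.2, 0.3, 0.5]
grip_width: 1.002
```

Call:
step_arm(commands=[[[0, 0, 0], 0], [[0, 0, 0], 0], [[0, 0, 0], 0], [[0, 0, 0], 0], [[0, 0, 0], 0]], gripper=1, force=50)

```text
time_s: 5.4
eef_pos: [495.0, -182.7, 78.2]
ee_rot: [0.706, 0.034, 0.706, -0.033]
force: [2.0, 4.9, 4.7]
grip_width: 0.166
```

Call:
step_arm(commands=[[[0, 0, 0], 0], [[0, 0, 0], 0], [[0, 0, 0], 0], [[0, 0, 0], 0]])

```text
time_s: 5.8
eef_pos: [495.1, -182.7, 78.2]
ee_rot: [0.706, 0.034, 0.706, -0.033]
force: [0.1, 6.0, 3.1]
grip_width: 0.167
```

```bash
python3 look.py 5 wrist side; python3 - <<'E'
from h import *
for n,(x,y) in(("side",(255,190)),):
    c=pickle.load(open(f"{n}5.pkl","rb"))["image"];cv2.imwrite(f"pics/{n}5z.png",cv2.resize(c[y:y+80,x:x+80],None,fx=7,fy=7,interpolation=cv2.INTER_CUBIC))
E
```

```text
5.8 [ 495.1 -182.7   78.2] [0.1 6.  3.1] 0.167
axes [[0.0, 0.094, 0.996], [0.001, 0.996, -0.094], [-1.0, 0.001, 0.0]]
wrist (array([250.82603059, 250.11796733]), [array([251., 184.], dtype=float32), array([251., 318.], dtype=float32)], np.float32(32.0), np.float32(134.0), 3857)
[[ 493.7285515  -182.89655222  120.        ]
 [ 459.72272629 -179.6266828   120.        ]
 [ 534.1670939  -186.59219937  120.        ]]
side (array([284.43859649, 256.96491228]), [array([289.69675, 252.83609], dtype=float32), array([279.959  , 260.95084], dtype=float32)], np.float32(4.7373567), np.float32(12.675667), 57)
```

View pics/side5z.png

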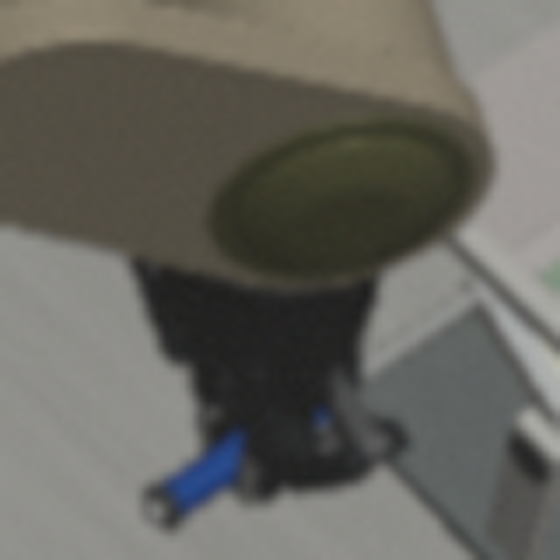

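View pics/wrist5.png

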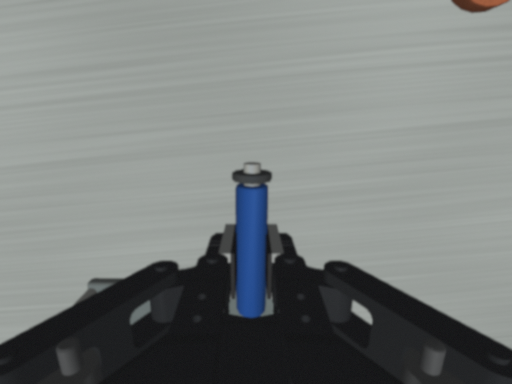

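The gripper now holds the sleeve: opening 0.167 (about 14–16 mm), and the wrist view shows the sleeve between the pads. Next I'll work out the arc increments.

```bash
cat > arc.py <<'E'
import numpy as np,sys
q0,q1,n=map(float,sys.argv[1:4]);n=int(n)
q=np.linspace(q0,q1,n+1);lat=62*np.cos(q);z=62*np.sin(q)
P=np.c_[.095*lat,.9955*lat,z]/40
C=np.round(P-P[0],2);print(np.diff(C,axis=0).round(2).tolist(),'end q',q1,'off',(C[-1]*40).round(1))
E
for k in 0 1 2 3 4 5 6 7; do python3 - $k <<'E'
E
done
python3 - <<'E'
import subprocess,numpy as np
qs=np.linspace(.48,np.pi,9)
for a,b in zip(qs,qs[1:]):print(a.round(3),subprocess.run(['python3','arc.py',str(a),str(b),'5'],capture_output=True,text=True).stdout.strip())
E
```

```text
0.48 [[-0.0, -0.05, 0.09], [-0.01, -0.06, 0.09], [-0.01, -0.06, 0.08], [0.0, -0.07, 0.08], [-0.01, -0.07, 0.07]] end q 0.8126990816987241 off [ -1.2 -12.4  16.4]
0.813 [[-0.01, -0.08, 0.07], [-0.01, -0.08, 0.06], [0.0, -0.08, 0.06], [-0.01, -0.09, 0.05], [-0.01, -0.09, 0.05]] end q 1.1453981633974482 off [ -1.6 -16.8  11.6]
1.145 [[-0.01, -0.09, 0.04], [-0.01, -0.1, 0.03], [-0.01, -0.1, 0.03], [-0.01, -0.1, 0.02], [-0.01, -0.1, 0.01]] end q 1.4780972450961725 off [ -2.  -19.6   5.2]
1.478 [[-0.01, -0.1, 0.01], [-0.01, -0.11, 0.0], [-0.01, -0.1, -0.01], [-0.01, -0.1, -0.02], [-0.01, -0.1, -0.02]] end q 1.8107963267948965 off [ -2.  -20.4  -1.6]
1.811 [[-0.01, -0.1, -0.03], [-0.01, -0.1, -0.03], [-0.01, -0.09, -0.04], [-0.01, -0.09, -0.05], [0.0, -0.09, -0.05]] end q 2.143495408493621 off [ -1.6 -18.8  -8. ]
2.143 [[-0.01, -0.08, -0.06], [-0.01, -0.08, -0.06], [0.0, -0.08, -0.07], [-0.01, -0.07, -0.08], [-0.01, -0.07, -0.08]] end q 2.476194490192345 off [ -1.6 -15.2 -14. ]
2.476 [[-0.01, -0.06, -0.08], [0.0, -0.06, -0.09], [-0.01, -0.04, -0.09], [0.0, -0.05, -0.09], [0.0, -0.03, -0.1]] end q 2.808893571891069 off [ -0.8  -9.6 -18. ]
2.809 [[-0.0, -0.03, -0.1], [-0.01, -0.02, -0.1], [0.0, -0.02, -0.1], [0.0, -0.01, -0.1], [0.0, 0.0, -0.11]] end q 3.141592653589793 off [ -0.4  -3.2 -20.4]
```

Call:
step_arm(commands=[[[0, -0.05, 0.09], 0], [[-0.01, -0.06, 0.09], 0], [[-0.01, -0.06, 0.08], 0], [[0, -0.07, 0.08], 0], [[-0.01, -0.07, 0.07], 0]], gripper=1, force=60)

```text
time_s: 6.4
eef_pos: [493.8, -194.7, 94.7]
ee_rot: [0.706, 0.034, 0.706, -0.033]
force: [0.9, 7.3, 3.9]
grip_width: 0.159
```

Call:
step_arm(commands=[[[-0.01, -0.08, 0.07], 0], [[-0.01, -0.08, 0.06], 0], [[0, -0.08, 0.06], 0], [[-0.01, -0.09, 0.05], 0], [[-0.01, -0.09, 0.05], 0]])

```text
time_s: 6.9
eef_pos: [492.1, -211.9, 106.7]
ee_rot: [0.706, 0.034, 0.706, -0.033]
force: [-1.9, 5.8, 5.7]
grip_width: 0.163
```

```bash
python3 look.py 6 wrist side scene
```

```text
6.9 [ 492.1 -211.9  106.7] [-1.9  5.8  5.7] 0.163
axes [[-0.0, 0.094, 0.996], [0.001, 0.996, -0.094], [-1.0, 0.001, -0.0]]
wrist (array([250.76629447, 250.20981563]), [array([250.5, 184. ], dtype=float32), array([250.5, 318. ], dtype=float32)], np.float32(31.0), np.float32(134.0), 3851)
[[ 505.25577198 -213.43106965  120.        ]
 [ 463.56238758 -209.68458003  120.        ]
 [ 554.63797488 -218.22838914  120.        ]]
side (array([292.9047619 , 259.46031746]), [array([298.73773, 254.88524], dtype=float32), array([287.91803, 263.9016 ], dtype=float32)], np.float32(4.8653936), np.float32(14.084076), 63)
scene (array([180.94366197, 226.21126761]), [array([176.16, 219.88], dtype=float32), array([185.16, 231.88], dtype=float32)], np.float32(5.2), np.float32(15.0), 71)
```

View pics/wrist6.png

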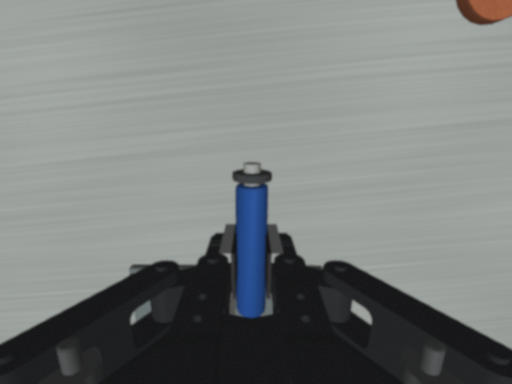

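View pics/side6.png

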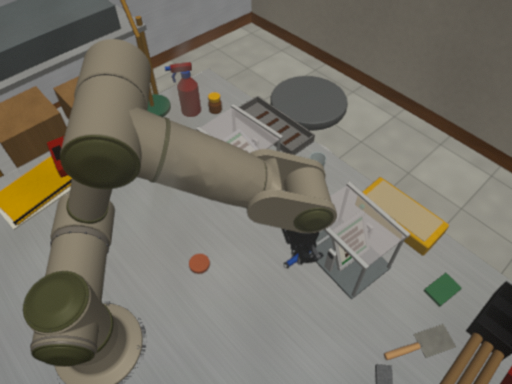

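The sleeve is unchanged in the wrist view (same pixels, so no slip), and forces are about 6–8 N. I'll continue.

Call:
step_arm(commands=[[[-0.01, -0.09, 0.04], 0], [[-0.01, -0.1, 0.03], 0], [[-0.01, -0.1, 0.03], 0], [[-0.01, -0.1, 0.02], 0], [[-0.01, -0.1, 0.01], 0]])

```text
time_s: 7.55
eef_pos: [490.1, -232.3, 112.1]
ee_rot: [0.706, 0.033, 0.706, -0.033]
force: [-3.2, 2.8, 8.3]
grip_width: 0.16
```

Call:
step_arm(commands=[[[-0.01, -0.1, 0.01], 0], [[-0.01, -0.11, 0], 0], [[-0.01, -0.1, -0.01], 0], [[-0.01, -0.1, -0.02], 0], [[-0.01, -0.1, -0.02], 0]])

```text
time_s: 8.05
eef_pos: [488.0, -253.2, 110.5]
ee_rot: [0.706, 0.033, 0.706, -0.034]
force: [-2.4, 0.1, 6.0]
grip_width: 0.164
```

```bash
python3 look.py 7 wrist
```

```text
8.05 [ 488.  -253.2  110.5] [-2.4  0.1  6. ] 0.164
axes [[-0.0, 0.094, 0.996], [-0.002, 0.996, -0.094], [-1.0, -0.002, 0.0]]
wrist (array([250.6614624 , 250.31381733]), [array([250.5, 184. ], dtype=float32), array([250.5, 318. ], dtype=float32)], np.float32(31.0), np.float32(134.0), 3843)
[[ 503.12127027 -254.97860905  120.        ]
 [ 460.3458392  -251.05710993  120.        ]
 [ 553.65331729 -259.83464327  120.        ]]
```

Call:
step_arm(commands=[[[-0.01, -0.1, -0.03], 0], [[-0.01, -0.1, -0.03], 0], [[-0.01, -0.09, -0.04], 0], [[-0.01, -0.09, -0.05], 0], [[0, -0.09, -0.05], 0]])

```text
time_s: 8.6
eef_pos: [486.1, -272.1, 102.0]
ee_rot: [0.706, 0.033, 0.707, -0.034]
force: [-5.7, -0.7, 4.2]
grip_width: 0.166
```

Call:
step_arm(commands=[[[-0.01, -0.08, -0.06], 0], [[-0.01, -0.08, -0.06], 0], [[0, -0.08, -0.07], 0], [[-0.01, -0.07, -0.08], 0], [[-0.01, -0.07, -0.08], 0]])

```text
time_s: 9.1
eef_pos: [484.6, -287.2, 87.6]
ee_rot: [0.706, 0.033, 0.707, -0.034]
force: [-4.2, -1.8, 3.7]
grip_width: 0.164
```

```bash
python3 look.py 8 wrist scene
```

```text
9.1 [ 484.6 -287.2   87.6] [-4.2 -1.8  3.7] 0.164
axes [[-0.001, 0.094, 0.996], [-0.001, 0.996, -0.094], [-1.0, -0.001, -0.001]]
wrist (array([250.51056614, 249.82363684]), [array([250.5, 184. ], dtype=float32), array([250.5, 318. ], dtype=float32)], np.float32(31.0), np.float32(134.0), 3833)
[[ 487.84731989 -287.90283497  120.        ]
 [ 451.506337   -284.48548627  120.        ]
 [ 531.4083568  -292.01211636  120.        ]]
scene (array([159.2125, 246.8875]), [array([154.34615, 239.76923], dtype=float32), array([163.8846, 254.0769], dtype=float32)], np.float32(5.2696433), np.float32(17.195688), 80)
```

View pics/scene8.png

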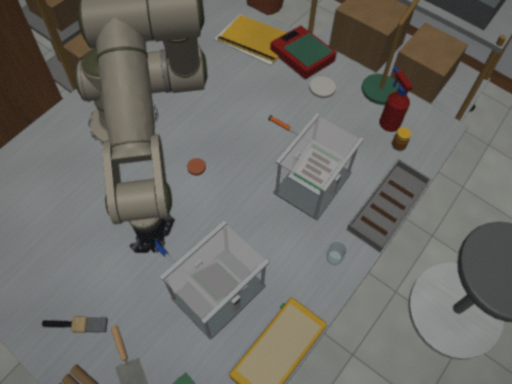

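The frame is past vertical, with its plain face now showing in the scene view around (212,280). The grip is still held. I'll finish the arc.

Call:
step_arm(commands=[[[-0.01, -0.06, -0.08], 0], [[0, -0.06, -0.09], 0], [[-0.01, -0.04, -0.09], 0], [[0, -0.05, -0.09], 0], [[0, -0.03, -0.1], 0]])

```text
time_s: 9.7
eef_pos: [483.7, -296.4, 69.3]
ee_rot: [0.706, 0.033, 0.707, -0.033]
force: [-6.7, -2.8, 2.7]
grip_width: 0.157
```

Call:
step_arm(commands=[[[0, -0.03, -0.1], 0], [[-0.01, -0.02, -0.1], 0], [[0, -0.02, -0.1], 0], [[0, -0.01, -0.1], 0]])

```text
time_s: 10.1
eef_pos: [483.4, -299.3, 53.2]
ee_rot: [0.706, 0.033, 0.707, -0.033]
force: [-4.6, -1.8, 1.3]
grip_width: 0.163
```

```bash
python3 look.py 9 wrist side scene
```

```text
10.1 [ 483.4 -299.3   53.2] [-4.6 -1.8  1.3] 0.163
axes [[-0.001, 0.094, 0.996], [0.0, 0.996, -0.094], [-1.0, 0.0, -0.001]]
wrist (array([250.49817613, 249.78895258]), [array([250.5, 184. ], dtype=float32), array([250.5, 318. ], dtype=float32)], np.float32(31.0), np.float32(134.0), 3838)
[[ 469.31764748 -298.49194119  120.        ]
 [ 442.14040673 -295.93358476  120.        ]
 [ 501.92065442 -301.55972709  120.        ]]
side (array([314.4109589 , 294.95890411]), [array([320.00003, 290.00003], dtype=float32), array([310.00003, 300.00003], dtype=float32)], np.float32(5.656854), np.float32(14.142136), 73)
scene (array([158.07692308, 255.44871795]), [array([152.99997, 249.00002], dtype=float32), array([162.69229, 261.46155], dtype=float32)], np.float32(5.0869336), np.float32(15.787061), 78)
```

Call:
step_arm(commands=[[[0, 0, -0.05], 0], [[0, 0, -0.05], 0], [[0, 0, 0], 0]])

```text
time_s: 10.55
eef_pos: [483.4, -299.4, 50.4]
ee_rot: [0.706, 0.033, 0.707, -0.033]
force: [-7.5, -1.4, 8.2]
grip_width: 0.162
```

Call:
step_arm(commands=[[[0, 0, -0.03], 0], [[0, 0, 0], 0]])

```text
time_s: 10.75
eef_pos: [483.5, -299.5, 50.1]
ee_rot: [0.706, 0.033, 0.707, -0.034]
force: [-11.6, 1.1, 16.6]
grip_width: 0.164
```

TCP z has stalled at 50 and the upward force has climbed to 17 N, so this is the stop. I'll check by picture before letting go.

```bash
python3 look.py 10 side scene; python3 - <<'E'
from h import *
for n,(x,y) in(("side",(270,170)),("scene",(130,180))):
    c=pickle.load(open(f"{n}10.pkl","rb"))["image"];cv2.imwrite(f"pics/{n}10z.png",cv2.resize(c[y:y+150,x:x+150],None,fx=4,fy=4,interpolation=cv2.INTER_CUBIC))
E
```

```text
10.75 [ 483.5 -299.5   50.1] [-11.6   1.1  16.6] 0.164
axes [[-0.001, 0.094, 0.996], [-0.001, 0.996, -0.094], [-1.0, -0.001, -0.001]]
side (array([314.32352941, 295.48529412]), [array([319.93802, 290.9292 ], dtype=float32), array([309.31857, 300.22125], dtype=float32)], np.float32(5.268054), np.float32(14.110807), 68)
scene (array([158.07692308, 255.30769231]), [array([153., 248.], dtype=float32), array([162.53845, 262.30768], dtype=float32)], np.float32(4.9922934), np.float32(17.195688), 78)
```

View pics/side10z.png

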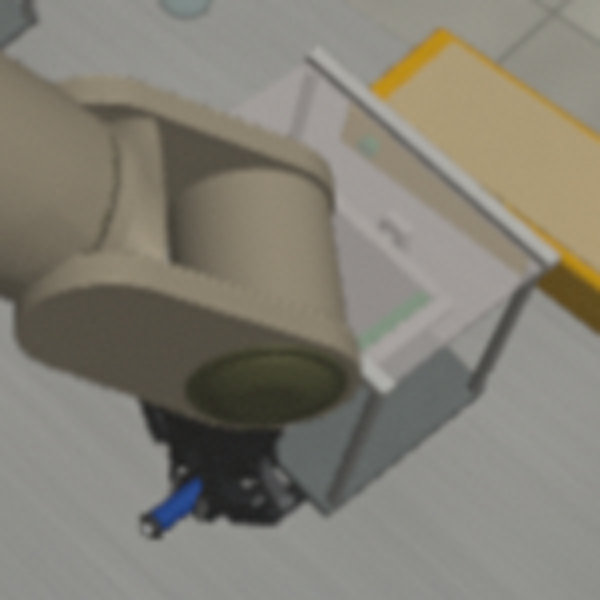

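View pics/scene10z.png

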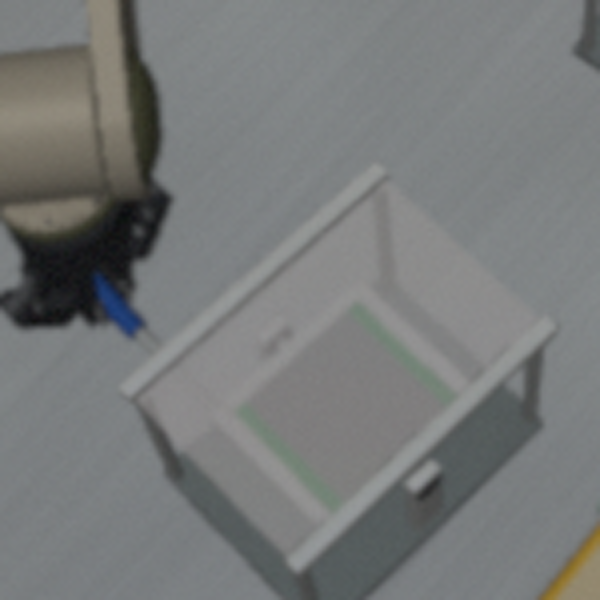

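The frame lies level with its plain, green-striped face up. I'll release and rise straight up.

Call:
step_arm(commands=[[[0, 0, 0], 0], [[0, 0, 0], 0], [[0, 0, 0], 0], [[0, 0, 0], 0], [[0, 0, 0], 0]], gripper=-1)

```text
time_s: 11.35
eef_pos: [483.9, -299.1, 48.3]
ee_rot: [0.706, 0.033, 0.706, -0.033]
force: [0.1, 0.2, 0.7]
grip_width: 0.988
```

Call:
step_arm(commands=[[[0, 0, 0], 0], [[0, 0, 0], 0], [[0, 0, 0], 0], [[0, 0, 0.1], 0], [[0, 0, 0.1], 0]])

```text
time_s: 11.85
eef_pos: [483.8, -299.3, 56.8]
ee_rot: [0.706, 0.033, 0.706, -0.033]
force: [-0.0, -0.3, 0.1]
grip_width: 0.998
```

```bash
python3 look.py 11 wrist
```

```text
11.85 [ 483.8 -299.3   56.8] [-0.  -0.3  0.1] 0.998
axes [[0.0, 0.094, 0.996], [-0.0, 0.996, -0.094], [-1.0, -0.0, 0.0]]
wrist (array([250.16235504, 242.96907523]), [array([250.74178, 179.90674], dtype=float32), array([249.58592, 307.0508 ], dtype=float32)], np.float32(27.426151), np.float32(127.14931), 3363)
[[ 468.42894698 -298.39749842  120.        ]
 [ 441.76119396 -295.65310713  120.        ]
 [ 499.50399155 -301.59002172  120.        ]]
```

View pics/wrist11.png

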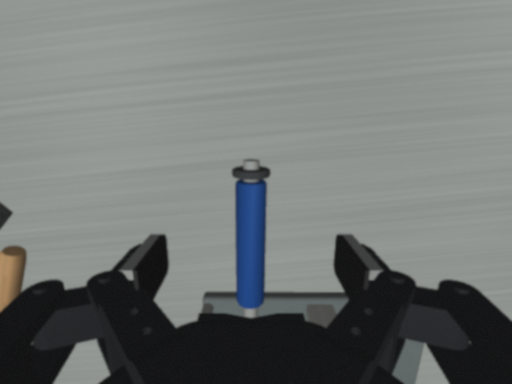

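The jaws are open and clear on both sides of the sleeve, and force is zero. I'll rise and back off.

Call:
step_arm(commands=[[[0, 0, 0.3], 0], [[0, 0, 0.5], 0], [[0, 0, 0.6], 0], [[0, 0, 0.6], 0], [[0, 0, 0.6], 0]])

```text
time_s: 12.4
eef_pos: [483.8, -299.2, 162.5]
ee_rot: [0.707, 0.033, 0.706, -0.033]
force: [0.2, -0.2, 0.4]
grip_width: 1.003
```

Call:
step_arm(commands=[[[-0.5, 0.4, 0.5], 0], [[-0.6, 0.4, 0.3], 0], [[-0.6, 0.4, 0], 0], [[-0.5, 0.4, 0], 0], [[0, 0, 0], 0]])

```text
time_s: 12.9
eef_pos: [394.4, -233.8, 193.7]
ee_rot: [0.707, 0.033, 0.706, -0.033]
force: [0.3, 0.2, 0.7]
grip_width: 0.998
```

Call:
step_arm(commands=[[[0, 0, 0], 0], [[0, 0, 0], 0], [[0, 0, 0], 0]])

```text
time_s: 13.2
eef_pos: [396.2, -235.6, 192.5]
ee_rot: [0.706, 0.033, 0.706, -0.033]
force: [-0.8, 0.3, -0.3]
grip_width: 1.0
```

```bash
python3 look.py 12 side scene; python3 - <<'E'
from h import *
sc=pickle.load(open("scene12.pkl","rb"));sd=pickle.load(open("side12.pkl","rb"))
A=ends(sc,"blue",(155,254),25);B=ends(sd,"blue",(316,296),25);print(A,B)
if A and B:print('blue',tri(sc,A[0],sd,B[0]))
A=ends(sc,"orange",(280,123),20);B=ends(sd,"orange",(186,167),20)
if A and B:print('orange',A[0],B[0],tri(sc,A[0],sd,B[0]))
E
```

```text
13.2 [ 396.2 -235.6  192.5] [-0.8  0.3 -0.3] 1.0
axes [[0.0, 0.094, 0.996], [0.0, 0.996, -0.094], [-1.0, 0.0, 0.0]]
side (array([319.2601626 , 292.19512195]), [array([329.58002, 284.43997], dtype=float32), array([309.10004, 299.79996], dtype=float32)], np.float32(4.6), np.float32(25.599976), 123)
scene (array([147.25373134,  19.53304904]), [array([149.,   3.], dtype=float32), array([149.,  37.], dtype=float32)], np.float32(20.0), np.float32(34.0), 469)
(array([155.35135135, 253.20720721]), [array([146.50002, 244.50003], dtype=float32), array([163.50002, 261.50003], dtype=float32)], np.float32(4.2426405), np.float32(24.04163), 111) (array([319.2601626 , 292.19512195]), [array([329.58002, 284.43997], dtype=float32), array([309.10004, 299.79996], dtype=float32)], np.float32(4.6), np.float32(25.599976), 123)
blue (array([ 481.55647714, -300.85068691,   94.51108569]), np.float64(0.18749732422741908))
```

View pics/side12.png

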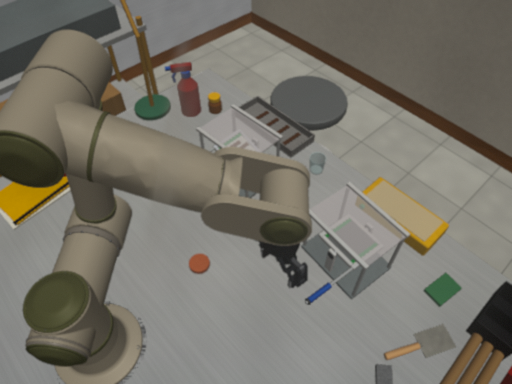

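View pics/scene12.png

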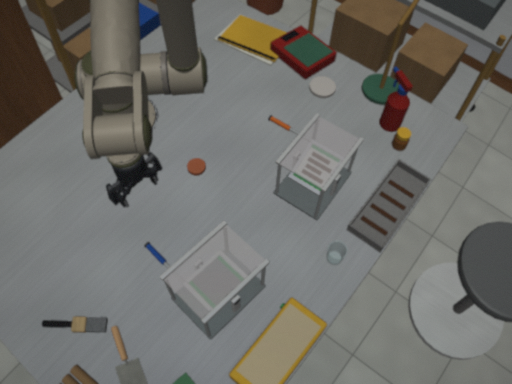

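```bash
python3 - <<'E'
from h import *
a=pickle.load(open("scene0.pkl","rb"));b=pickle.load(open("scene12.pkl","rb"))
print(ends(a,"orange",(280,123),20)[0],ends(b,"orange",(280,123),20)[0])
d=cv2.absdiff(a["image"],b["image"])[115:215,265:365];print('orange stand diff mean/max',d.mean(),d.max())
for n,z in(("wrist1",119),("wrist2",119),("wrist11",90),("wrist11",93),("wrist11",96)):
    c=pickle.load(open(n+".pkl","rb"));A=ends(c,"blue",(250,200),400);p=onz(c,A[1],z);print(n,z,np.linalg.norm(p[0]-p[1]))
# frame corners' levelness: green stripe ends in zoomed views
for n,(x,y) in(("side",(295,175)),("scene",(160,220))):
    c=pickle.load(open(f"{n}12.pkl","rb"))["image"];cv2.imwrite(f"pics/{n}12z.png",cv2.resize(c[y:y+120,x:x+120],None,fx=5,fy=5,interpolation=cv2.INTER_CUBIC))
E
```

```text
[279.48192771 122.74698795] [279.59756098 122.81707317]
orange stand diff mean/max 1.2933 28
wrist1 119 69.78321431525464
wrist2 119 71.80483173570484
wrist11 90 74.47304762048267
wrist11 93 72.83046303158112
wrist11 96 71.18787844267942
```

View pics/side12z.png

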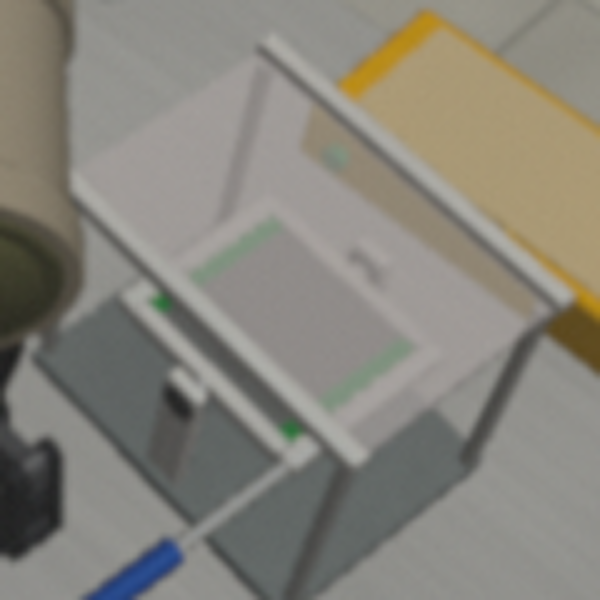

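View pics/scene12z.png

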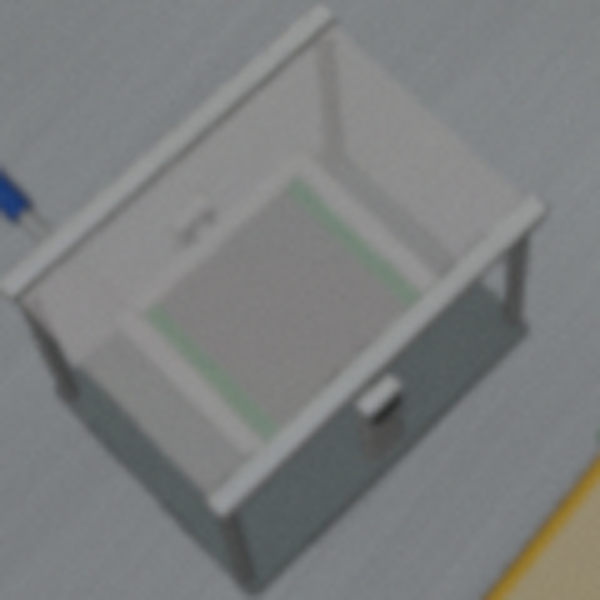

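```bash
python3 - <<'E'
from h import *
sc=pickle.load(open("scene12.pkl","rb"));sd=pickle.load(open("side12.pkl","rb"))
S=lambda p:(p[0]/5+295,p[1]/5+175);C=lambda p:(p[0]/5+160,p[1]/5+220)
# front frame corners (white, outer) and stripe front ends
l=tri(sc,C((295,182)),sd,S((160,302)));r=tri(sc,C((150,313)),sd,S((291,430)));print('stripe',l,r)
d=l[0]-r[0];print('tilt',np.arctan2(d[2],np.hypot(d[0],d[1])))
l=tri(sc,C((303,158)),sd,S((130,292)));r=tri(sc,C((122,320)),sd,S((290,458)));print('corner',l,r)
d=l[0]-r[0];print('tilt',np.arctan2(d[2],np.hypot(d[0],d[1])))
E
```

```text
stripe (array([ 619.6354262 , -201.92618402,   97.46739429]), np.float64(2.9297697963903797)) (array([ 609.58953187, -302.92772508,   98.34469815]), np.float64(0.06858036742484824))
tilt -0.008643180439816657
corner (array([ 613.27620409, -187.17826387,   95.91626708]), np.float64(0.5575457699918551)) (array([ 599.25010308, -312.95871627,   93.20577122]), np.float64(1.9395309725750212))
tilt 0.02141339965779354
```

The frame is level within measurement error (−0.01 and +0.02 rad), the robot is clear, and the orange grip hasn't moved. I'll hand in.

```bash
python3 - <<'E'
from rig import ticket,ctrl
s=ctrl.sense();print(s['time_s'],s['force']);print(ticket.finish_job())
E
```

```text
13.3 [ 0.49785292 -0.11559674  0.1309514 ]
the job is handed in; nothing more can be done
None
```

The blue-gripped frame is turned fully over and lies level with its other face up. I let go and backed the arm clear, then handed the job in at 13.3 s.

- **Missed first grasp:** The jaws shut on nothing about 10 mm above the sleeve, touching nothing. The pictures put the real fingertips about 25–40 mm higher than the stated tool length gives. I reopened, went about 34 mm lower and got a firm hold.
- **The turn:** I carried the grip round the half circle until it met the stop at pi. The sleeve did not slip in the wrist view. Force stayed under about 10 N during the carry and reached about 20 N in total when pressed on the stop.
- **Blue frame, last checks:** Two pairs of points across the frame gave tilts of −0.01 and +0.02 rad, level within error. The grip measured 94.5 mm high against 90 mm nominal. The same two cameras had also read about 2–4 mm high at the start, and the stop force and tilt both point to fully over. A rougher height check from the wrist camera disagreed more (about 98 mm).
- **Orange frame, last checks:** Its grip moved by only 0.1 pixel in the scene view. The arm blocked the side view, so this rests on one camera.

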